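# Transfer a row of reagent bottles to the other rack in reverse order

### The arm

A 6-joint arm with a two-finger parallel gripper is mounted at the origin on a cart in front of the work surface, level with it; the furniture and walls round the work are solid. World frame = base frame: x ahead of the robot, y to its left, z up, the work surface at z = 0. Lengths are in m, angles in rad, forces in N, time in s.
With the tool pointing down it reaches from about 0.35 to 0.775 m from the base axis. Payload 5.5 kg.
Tool frame: the origin (TCP) lies midway between the tips of the shut fingers; the grasp point (between the pads) lies 19 mm behind it; z points along the fingers, x is the direction in which the jaws open and shut, and the axes are right-handed (so a half turn about z gives the same grasp; the last joint's range is limited). The gripper opens to 85 mm and grips with 20 to 120 N. Pads are 22 mm wide; open, the fingers measure 114 mm over their backs; the gripper's body (76 mm by 85 mm) begins 54 mm behind the grasp point. The pads swing forward as they close: fully open they stand 13 mm farther back than shut.
Start: joints at [1.007, 0.313, 0.046, 1.304, 0, 1.431], TCP at [0.236, 0.524, 0.231] pointing down, gripper open.
Joint ranges: [-2.76, 2.76], [-0.86, 1.69], [-1.03, 1.26], [-2.2, 2.34], [-1.47, 1.5], [-3.14, 3.14]. Speed limits (rad/s): [2.57, 2.57, 3.14, 3.14, 3.14, 3.14].

### API

Orientations are given as a unit quaternion [w, x, y, z].
In Python, from workcell import env gives the robot as it stands. The module is installed in compiled form; this text tells all that it offers.
- The arm moves only by the tool apply_moves, never from a script. Its argument "moves" is a list of rows, each a list of 3 entries, a list of its own where there are three numbers: the shift along the tool's x, y, z in cm, then the turn about the tool's z in degrees, then the opening, from 0 (shut) to 1 (fully open). In form: [[[x, y, z], yaw, gripper], ...]. A call has exactly 10 rows; each row is the pose to reach, as a shift and turn from the pose commanded when the call began, along the tool's axes at that moment; what a row does not reach only later rows make up. A row lasts 1/8 s, in which the tool goes at most 62.5 mm and 10.7 degrees, less where a joint would pass 70% of its speed; a pose out of reach is approached as far as the arm can. A call with a gripper value outside its range is refused whole. The fingers move at their own pace and stop on an object; "squeeze" is the grip in N (left out, the last holds). Time passes only in rows, so rows that repeat a pose let the fingers close, or fill a call up. It gives the time, the measured TCP pose, the force and the opening at its end, in the units of the state.
- env.get_state(): the state, without advancing time (a new reading comes with each control period).
- env.read_camera(name): name is "scene" or "top" or "wrist"; returns a dict with "pixels" (400x640x3 uint8, red, green, blue), "fov_y" (degrees; the focal length in pixels is half the picture's height over the tangent of half this angle, whatever the lens; pixels are square), "cx", "cy" (the principal point, pixels), "dist" ([k1, k2, p1, p2, k3] as OpenCV has them; the pictures are not rectified), "world_from_camera" (4x4, takes a point from camera to world coordinates); the wrist camera has in their place "hand_eye" (4x4, takes a point from camera to tool coordinates, whose origin is the TCP and whose axes are the tool frame's). Camera axes: x right, y down, z forward; pixel columns grow to the right and rows downward; lengths in m; the calibration is good to about 2 mm. A picture is of the moment at which its call begins: read the wrist's pose just before it. There is no depth.
- env.hand_in(): hands the job in, once; it reports no verdict.
The state is a dict: "clock": time; "joint_pos": joint angles; "qvel": joint speeds; "tau": joint torques, N m; "tcp_pos": TCP position; "orientation": TCP orientation; "wrist_force": force on the tool from outside, world axes, zero at the start; "ft_torque": the same for the moment, N m; "finger_gap": finger opening in m.
Only numpy, scipy, OpenCV 4.12 (cv2) and the standard library are available. Lean on these libraries where they do the work, as an engineer would, in place of code of your own. Each camera call takes 0.05 s, during which the arm holds its last target.

### The job

Move the four reagent bottles from their rack to the empty rack in reverse order, as seen from the robot: the leftmost bottle goes to the rightmost place, the second from the left to the second from the right, and so on. Stand each bottle upright in the middle of the round pad of its place, and tip none of them over on the way.

Things in the scene. Friction and masses are not known exactly. Their poses are not given: they have to be found in the camera images.
- bottle_1: brown glass bottle with a black cap, 47 mm across, 85 mm tall, straight body up to about 50 mm. Loose, under 0.15 kg; round, so it may be gripped from any side. Origin: centre of its underside, z up along the bottle (any yaw).
- bottle_2: clear whitish bottle with a white cap, 43 mm across, 75 mm tall, straight body up to about 44 mm. Loose, under 0.15 kg; round, so it may be gripped from any side. Origin: centre of its underside, z up along the bottle (any yaw).
- bottle_3: brown glass bottle with a blue cap, 45 mm across, 80 mm tall, straight body up to about 47 mm. Loose, under 0.15 kg; round, so it may be gripped from any side. Origin: centre of its underside, z up along the bottle (any yaw).
- bottle_5: brown glass bottle with a white cap, the smallest, 41 mm across, 70 mm tall, straight body up to about 41 mm. Loose, under 0.15 kg; round, so it may be gripped from any side. Origin: centre of its underside, z up along the bottle (any yaw).
- pad_1: Flat white round pad with a grey middle, 58 mm across, 2 mm thick, fixed on the full rack: the one on which bottle_1 (brown glass bottle with a black cap) stands at the start. The four pads look alike; this one only marks where that bottle came from. Origin: centre of its underside, 10 mm above the bench.
- pad_2: Flat white round pad with a grey middle, 58 mm across, 2 mm thick, fixed on the full rack: the one on which bottle_2 (clear whitish bottle with a white cap) stands at the start. The four pads look alike; this one only marks where that bottle came from. Origin: centre of its underside, 10 mm above the bench.
- pad_3: Flat white round pad with a grey middle, 58 mm across, 2 mm thick, fixed on the full rack: the one on which bottle_3 (brown glass bottle with a blue cap) stands at the start. The four pads look alike; this one only marks where that bottle came from. Origin: centre of its underside, 10 mm above the bench.
- pad_5: Flat white round pad with a grey middle, 58 mm across, 2 mm thick, fixed on the full rack: the one on which bottle_5 (brown glass bottle with a white cap) stands at the start. The four pads look alike; this one only marks where that bottle came from. Origin: centre of its underside, 10 mm above the bench.
- full_rack: The rack that holds the four bottles at the start (the nearer or the farther one). Fixed aluminium tray, 88 mm deep (x) by 262 mm long (y), deck 10 mm high, front and back lips 16 mm, end plates 36 mm. Four pads in a row at x = 0, y = -93, -31, 31, 93 mm. Origin: centre of its underside, on the bench; +x points away from the robot, +y to its left, turned at most 9 degrees.
- empty_rack: The rack that is empty at the start, else like full_rack in shape, size, origin and axes. Its four places are white round pads with grey middles, 58 mm across, 2 mm thick, at x = 0, y = -93, -31, 31, 93 mm; a bottle set on one has its underside 12 mm above the bench.
There are look-alikes about, which are no part of the job. What is shaped like the bottle_5 but yellow is not meant.

How it is judged:
By the outcome, as a careful person would: the job done as asked, in the order asked, and still so for the second after the job is handed in, with the robot touching nothing.
It also fails if it takes over 112 s, if anything falls off the work surface, if the arm or the gripper's body presses on something with over 40 N, if the wrist force passes 120 N, or if a joint passes its speed limit or range.

## Working session

There is one attempt and no reset: what is moved stays moved. The work goes in short steps, Python scripts to look and compute and a tool call to move; the robot and the scene stay as the last step left them, time stands still between calls to the robot, and variables do not carry over. Pictures are saved under pics/ and viewed, and the job is handed in when it is done.

Besides the shell and the picture viewer there is one more tool, called after "Call:" by a JSON object that holds its "api" and its "payload". apply_moves: Moves the arm, as the interface text tells. Its arguments: {"type":"object","properties":{"moves":{"type":"array","items":{"type":"array"}},"squeeze":{"type":"number"}},"required":["moves"]}

```bash
mkdir -p pics; cat > h.py <<'E'
import numpy as np, cv2
from workcell import env
def K(c):
    f=200/np.tan(np.radians(c["fov_y"]/2)); return np.array([[f,0,c["cx"]],[0,f,c["cy"]],[0,0,1]])
def ray(c,uv,T):
    p=cv2.undistortPoints(np.array(uv,float).reshape(-1,1,2),K(c),np.array(c["dist"]))[:,0]
    d=np.c_[p,np.ones(len(p))]@T[:3,:3].T
    return T[:3,3],d
def onplane(c,uv,z,T=None):
    T=np.array(c["world_from_camera"]) if T is None else T
    o,d=ray(c,uv,T); return o+d*((z-o[2])/d[:,2])[:,None]
def proj(c,P,T=None):
    T=np.array(c["world_from_camera"]) if T is None else T
    Ti=np.linalg.inv(T); r=cv2.Rodrigues(Ti[:3,:3])[0]
    return cv2.projectPoints(np.array(P,float).reshape(-1,1,3),r,Ti[:3,3],K(c),np.array(c["dist"]))[0][:,0]
def save(c,n): cv2.imwrite(n,c["pixels"][:,:,::-1])
E
python3 - <<'E'
from h import *
print(env.get_state())
for n in("scene","top"):
    c=env.read_camera(n); save(c,f"pics/{n}0.png"); np.save(n+"0.npy",c,allow_pickle=True); print(c["fov_y"],c["cx"],c["cy"],c["dist"],c["world_from_camera"])
E
```

```text
{'clock': 0.0, 'joint_pos': array([1.00737553e+00, 3.14020095e-01, 4.49907479e-02, 1.30361685e+00,
       2.74804060e-05, 1.43115247e+00]), 'qvel': array([-1.61801261e-07,  1.09921460e-03, -1.71606544e-03,  1.27820283e-03,
        1.05850597e-03, -3.65039614e-04]), 'tau': array([ 3.38158825e-03, -4.80628109e+01,  2.98533511e+01,  1.95060176e-02,
        2.06065474e-04,  7.01652198e-06]), 'tcp_pos': array([0.23619187, 0.52368925, 0.23040249]), 'orientation': array([ 3.76359559e-04,  8.40001497e-01,  5.42583292e-01, -8.45015757e-04]), 'wrist_force': array([ 0.70488409, -0.41260173, -0.20293448]), 'ft_torque': array([ 0.01251822, -0.00552279, -0.00809063]), 'finger_gap': 0.08531333225474799}
47.91190569095858 322.7064782247452 192.48402714185275 [-0.10461622  0.          0.          0.          0.        ] [[-0.22043503 -0.72834253  0.64878776  0.02330242]
 [-0.97534718  0.15756204 -0.15450592 -0.17449867]
 [ 0.01030892 -0.66685183 -0.74511903  0.67767415]
 [ 0.          0.          0.          1.        ]]
42.792418597623836 318.14730015430166 197.2792966374206 [0.00772554 0.         0.         0.         0.        ] [[-0.00519518 -0.99651127  0.08329645  0.48197387]
 [-0.99983956  0.0037484  -0.01751602 -0.28893863]
 [ 0.01714268 -0.08337408 -0.99637086  0.94755401]
 [ 0.          0.          0.          1.        ]]
```

View pics/top0.png

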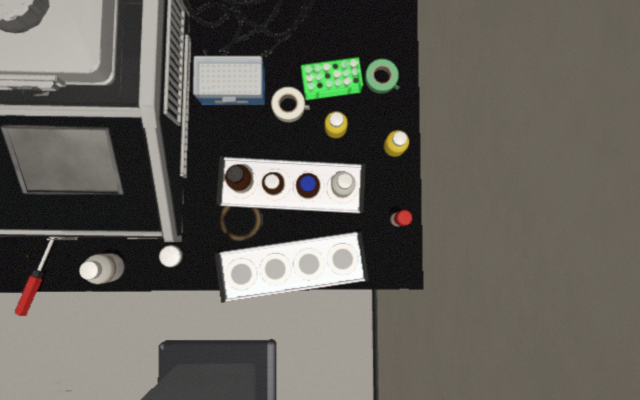

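View pics/scene0.png

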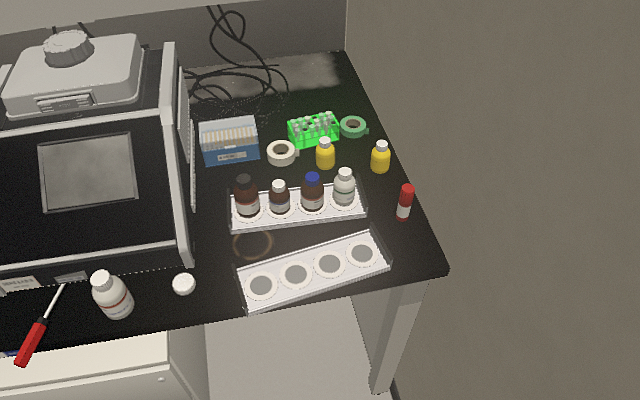

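The empty rack is the nearer one. In the top view its grey middles are at about (241,273), (275,268), (309,264) and (343,259). The full rack's caps, left to right, are black (237,174), white on brown (272,181), blue (308,183) and white on clear (344,180). Next I measure them.

```bash
python3 - <<'E'
from h import *
caps={"b1":(.085),"b5":.070,"b3":.080,"b2":.075}
for n in("top","scene"):
    c=np.load(n+"0.npy",allow_pickle=True).item(); im=c["pixels"]
    x0,y0,x1,y1=(205,140,380,310) if n=="top" else (215,160,400,315)
    s=im[y0:y1,x0:x1]; b=cv2.resize(s,None,fx=4 if n=="top" else 3.8,fy=4 if n=="top" else 3.8,interpolation=cv2.INTER_CUBIC); cv2.imwrite(f"pics/{n}z.png",b[:600,:800,::-1])
    g=cv2.cvtColor(im,cv2.COLOR_RGB2GRAY); hsv=cv2.cvtColor(im,cv2.COLOR_RGB2HSV)
    m=((g>125)&(g<205)&(hsv[...,1]<45)).astype(np.uint8)
    print(n,[int(g[272,241]),int(g[259,343])] if n=="top" else [int(g[285,260]),int(g[254,362])])
    m=cv2.morphologyEx(m,cv2.MORPH_OPEN,np.ones((5,5)))
    N,l,st,ce=cv2.connectedComponentsWithStats(m)
    for i in range(1,N):
        if 100<st[i,4]<900 and x0<ce[i][0]<x1 and y0<ce[i][1]<y1: print(ce[i].round(1),st[i],onplane(c,[ce[i]],.012)[0].round(4))
E
```

```text
top [183, 184]
[339.5 187.7] [331 175  22  23 274] [ 0.5778 -0.3449  0.012 ]
[342.1 258.5] [333 249  19  20 309] [ 0.448  -0.3486  0.012 ]
[308.5 263.5] [299 254  20  20 311] [ 0.4394 -0.2873  0.012 ]
[274.9 268.6] [266 259  19  20 312] [ 0.4305 -0.2263  0.012 ]
[240.9 273.7] [232 264  19  20 315] [ 0.4218 -0.1647  0.012 ]
scene [151, 151]
[279.5 162. ] [271 158  18   9 117] [ 0.7065 -0.2423  0.012 ]
[344.2 184. ] [334 176  21  17 277] [ 0.6163 -0.36    0.012 ]
[343.9 197.7] [336 194  17   9 142] [ 0.5806 -0.3501  0.012 ]
[310.1 204.3] [303 200  16   9 113] [ 0.5781 -0.2819  0.012 ]
[246.6 209.2] [237 205  20  10 165] [ 0.5919 -0.1599  0.012 ]
[361.6 252.9] [351 245  22  17 306] [ 0.4476 -0.3483  0.012 ]
[329.  263.3] [319 255  21  18 321] [ 0.4388 -0.2868  0.012 ]
[295.4 273.9] [285 265  22  19 338] [ 0.4302 -0.2255  0.012 ]
[260.6 284.9] [250 276  22  19 345] [ 0.4214 -0.1643  0.012 ]
```

View pics/topz.png

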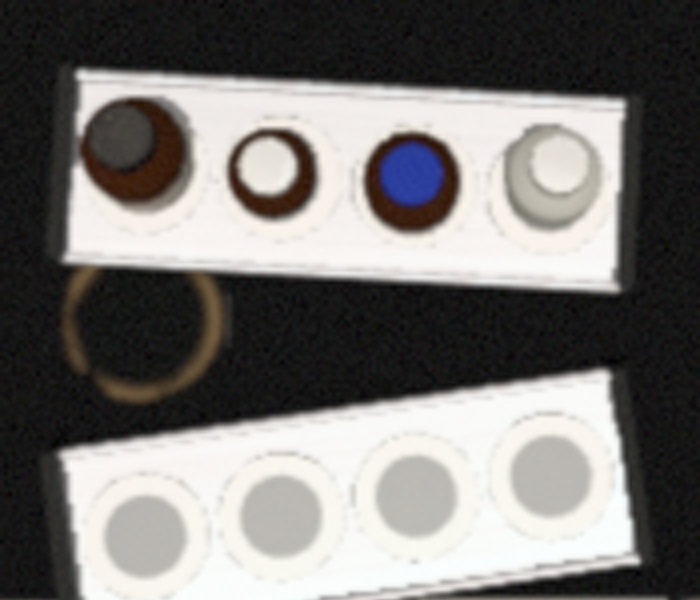

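View pics/scenez.png

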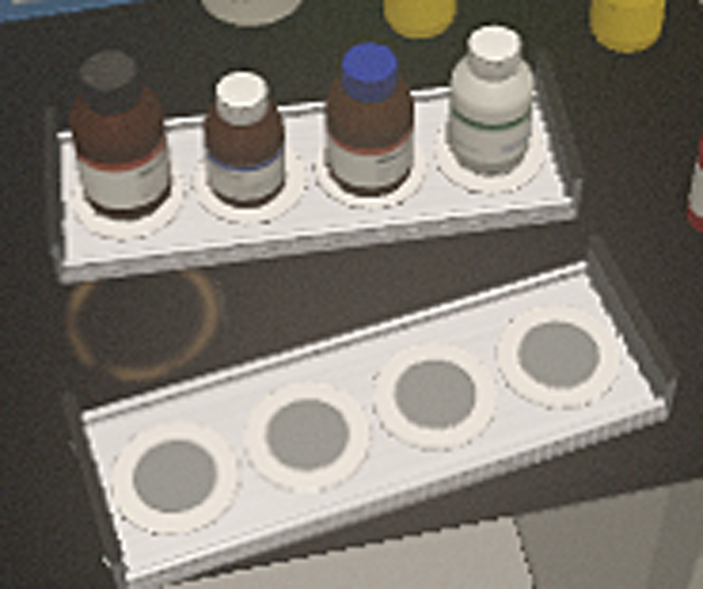

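```bash
python3 - <<'E'
from h import *
h=[.097,.082,.092,.087]
t=np.load("top0.npy",allow_pickle=True).item(); s=np.load("scene0.npy",allow_pickle=True).item()
tu=(np.array([[121,135],[267,166],[412,173],[559,163]])+.5)/4-.5+[205,140]
su=(np.array([[109,69],[241,88],[370,60],[495,43]])+.5)/3.8-.5+[215,160]
for i,n in enumerate(["b1","b5","b3","b2"]):
    print(n,onplane(t,tu[i:i+1],h[i])[0].round(4),onplane(s,su[i:i+1],h[i])[0].round(4))
# pad rings: rack corners of full rack, deck outer lips (z .016) in top zoom
q=(np.array([[78,70],[627,100],[65,262],[620,290]])+.5)/4-.5+[205,140]
print(onplane(t,q,.016).round(4))
E
```

```text
b1 [ 0.5938 -0.1647  0.097 ] [ 0.5932 -0.1641  0.097 ]
b5 [ 0.5822 -0.2246  0.082 ] [ 0.582  -0.2242  0.082 ]
b3 [ 0.5779 -0.2864  0.092 ] [ 0.5777 -0.2862  0.092 ]
b2 [ 0.5826 -0.3488  0.087 ] [ 0.5809 -0.3487  0.087 ]
[[ 0.6345 -0.1329  0.016 ]
 [ 0.62   -0.3854  0.016 ]
 [ 0.5462 -0.1279  0.016 ]
 [ 0.5323 -0.3811  0.016 ]]
```

```bash
cat >> h.py <<'E'
from scipy.spatial.transform import Rotation as Ro
def pose():
    s=env.get_state(); q=s["orientation"]; R=Ro.from_quat([q[1],q[2],q[3],q[0]]).as_matrix()
    T=np.eye(4);T[:3,:3]=R;T[:3,3]=s["tcp_pos"]; return s,T
def plan(wps,psi,step=.05,T=None):
    """world waypoints -> rows; psi = final angle of tool x in world xy (deg)"""
    s,T0=pose(); T=T0 if T is None else T
    p0=T[:3,3]; psi0=np.degrees(np.arctan2(T[1,0],T[0,0])); tot=psi0-psi
    pts=[p0]+[np.array(w) for w in wps]; out=[]
    for a,b in zip(pts[:-1],pts[1:]):
        n=max(1,int(np.ceil(np.linalg.norm(b-a)/step)))
        out+=[a+(b-a)*(k+1)/n for k in range(n)]
    # level the frame: tool z is straight down
    c,si=np.cos(np.radians(psi0)),np.sin(np.radians(psi0)); 
    R=T[:3,:3]
    print("t",s["clock"],"psi0",psi0.round(2),"tilt",R[2,2].round(5),"F",s["wrist_force"].round(1))
    for i,o in enumerate(out):
        d=R.T@(o-p0)*100; print(i,d.round(1),round(np.clip(tot,-10*(i+1),10*(i+1)),1),o.round(3))
E
python3 - <<'E'
from h import *
t=np.load("top0.npy",allow_pickle=True).item()
print(onplane(t,[[100,235],[180,240],[185,170]],.1).round(3))
plan([(.25,.47,.23),(.28,.36,.235),(.33,.22,.24),(.37,.1,.24),(.39,0,.24),(.41,-.1,.24),(.5,-.17,.22),(.593,-.164,.15)],-3.2)
E
```

```text
[[ 0.492  0.055  0.1  ]
 [ 0.483 -0.076  0.1  ]
 [ 0.599 -0.082  0.1  ]]
t 0.1 psi0 65.72 tilt -1.0 F [-0.6 -0.   0.1]
0 [-2.2  1.7  0. ] 10.0 [0.243 0.497 0.23 ]
1 [-4.3  3.5  0.1] 20.0 [0.25 0.47 0.23]
2 [-7.3  5.9 -0.1] 30.0 [0.26  0.433 0.232]
3 [-10.2   8.3  -0.3] 40.0 [0.27  0.397 0.233]
4 [-13.1  10.7  -0.4] 50.0 [0.28  0.36  0.235]
5 [-16.7  14.2  -0.6] 60.0 [0.297 0.313 0.237]
6 [-20.3  17.6  -0.8] 68.9 [0.313 0.267 0.238]
7 [-23.8  21.   -0.9] 68.9 [0.33 0.22 0.24]
8 [-26.9  23.9  -0.9] 68.9 [0.343 0.18  0.24 ]
9 [-30.   26.8  -0.9] 68.9 [0.357 0.14  0.24 ]
10 [-33.1  29.6  -0.9] 68.9 [0.37 0.1  0.24]
11 [-35.9  31.6  -0.9] 68.9 [0.377 0.067 0.24 ]
12 [-38.7  33.6  -0.9] 68.9 [0.383 0.033 0.24 ]
13 [-41.4  35.6  -0.9] 68.9 [ 0.39 -0.    0.24]
14 [-44.2  37.5  -0.9] 68.9 [ 0.397 -0.033  0.24 ]
15 [-46.9  39.5  -0.9] 68.9 [ 0.403 -0.067  0.24 ]
16 [-49.7  41.5  -0.9] 68.9 [ 0.41 -0.1   0.24]
17 [-50.6  45.2  -0.2] 68.9 [ 0.44  -0.123  0.233]
18 [-51.5  48.9   0.5] 68.9 [ 0.47  -0.147  0.227]
19 [-52.4  52.6   1.1] 68.9 [ 0.5  -0.17  0.22]
20 [-50.9  55.3   3.5] 68.9 [ 0.531 -0.168  0.197]
21 [-49.5  58.1   5.8] 68.9 [ 0.562 -0.166  0.173]
22 [-48.   60.8   8.1] 68.9 [ 0.593 -0.164  0.15 ]
```

```bash
python3 - <<'E'
from h import *
t=np.load("top0.npy",allow_pickle=True).item(); s=np.load("scene0.npy",allow_pickle=True).item()
for n,c,(x0,y0,x1,y1) in(("t",t,(0,80,200,280)),("s",s,(100,30,230,290))):
    b=cv2.resize(c["pixels"][y0:y1,x0:x1],None,fx=2.3,fy=2.3,interpolation=cv2.INTER_CUBIC); b=cv2.convertScaleAbs(b,alpha=1.4); b=b if n=="s" else b
    cv2.imwrite(f"pics/m{n}.png",b[:,:,::-1])
E
python3 - <<'E'
import cv2,numpy as np
a=cv2.imread('pics/mt.png');b=cv2.imread('pics/ms.png')
H=max(a.shape[0],b.shape[0]);o=np.zeros((H,a.shape[1]+b.shape[1],3),np.uint8);o[:a.shape[0],:a.shape[1]]=a;o[:b.shape[0],a.shape[1]:]=b
cv2.imwrite('pics/mm.png',o);print(o.shape)
E
```

```text
(598, 759, 3)
```

View pics/mm.png

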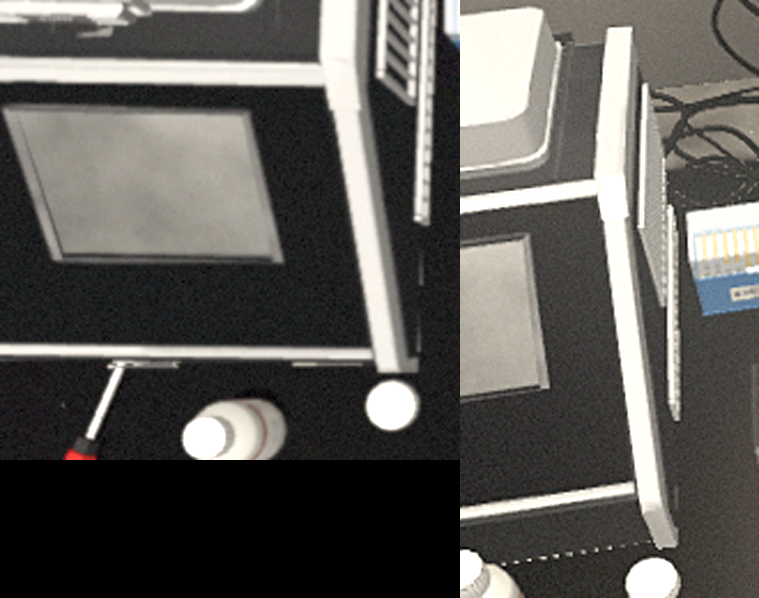

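```bash
python3 - <<'E'
from h import *
t=np.load("top0.npy",allow_pickle=True).item(); s=np.load("scene0.npy",allow_pickle=True).item()
def tri(a,b):
    o1,d1=ray(t,[a],np.array(t["world_from_camera"]));o2,d2=ray(s,[b],np.array(s["world_from_camera"]));d1=d1[0];d2=d2[0]
    k=np.linalg.lstsq(np.c_[d1,-d2],o2-o1,rcond=None)[0]; p,q=o1+k[0]*d1,o2+k[1]*d2
    print(((p+q)/2).round(3),np.linalg.norm(p-q).round(4))
tri((156.5,123.5),(173,119)); tri((181.7,240.9),(194.3,266)); tri((167,0),(175,0) if 0 else (173,45))
tri((95.6,270),(100,277))
E
```

```text
[ 0.655 -0.063  0.2  ] 0.0004
[ 0.482 -0.057  0.013] 0.0012
[ 0.826 -0.079  0.24 ] 0.0162
[0.434 0.069 0.093] 0.0104
```

Call:
{"api": "apply_moves", "payload": {"moves": [[[-2.2, 1.7, 0], 10, 1], [[-4.3, 3.5, 0], 20, 1], [[-7.3, 5.9, -0.1], 30, 1], [[-10.2, 8.3, -0.3], 40, 1], [[-13.1, 10.7, -0.4], 50, 1], [[-16.7, 14.2, -0.6], 60, 1], [[-20.3, 17.6, -0.8], 68.9, 1], [[-23.8, 21.0, -0.9], 68.9, 1], [[-26.9, 23.9, -0.9], 68.9, 1], [[-30.0, 26.8, -0.9], 68.9, 1]], "squeeze": 30}}

```text
clock: 1.35
tcp_pos: [0.3574, 0.1391, 0.2401]
orientation: [-0.0, 1.0, -0.028, -0.0]
wrist_force: [0.4, -0.5, -0.9]
finger_gap: 0.0857
```

```bash
python3 - <<'E'
from h import *
plan([(.37,.1,.24),(.39,0,.24),(.41,-.1,.24),(.5,-.19,.22)],-3.2)
E
```

```text
t 1.35 psi0 -3.19 tilt -1.0 F [ 0.4 -0.5 -0.9]
0 [1.5 3.8 0. ] 0.0 [0.37 0.1  0.24]
1 [2.3 7.1 0. ] 0.0 [0.377 0.067 0.24 ]
2 [ 3.2 10.4  0. ] 0.0 [0.383 0.033 0.24 ]
3 [ 4.  13.7  0. ] 0.0 [ 0.39 -0.    0.24]
4 [ 4.9 17.   0. ] 0.0 [ 0.397 -0.033  0.24 ]
5 [ 5.7 20.3  0. ] 0.0 [ 0.403 -0.067  0.24 ]
6 [ 6.6 23.6  0. ] 0.0 [ 0.41 -0.1   0.24]
7 [ 9.7 26.4  0.7] 0.0 [ 0.44  -0.13   0.233]
8 [12.9 29.2  1.3] 0.0 [ 0.47  -0.16   0.227]
9 [16.1 32.1  2. ] 0.0 [ 0.5  -0.19  0.22]
```

Call:
{"api": "apply_moves", "payload": {"moves": [[[1.5, 3.8, 0], 0, 1], [[2.3, 7.1, 0], 0, 1], [[3.2, 10.4, 0], 0, 1], [[4.0, 13.7, 0], 0, 1], [[4.9, 17.0, 0], 0, 1], [[5.7, 20.3, 0], 0, 1], [[6.6, 23.6, 0], 0, 1], [[9.7, 26.4, 0.7], 0, 1], [[12.9, 29.2, 1.3], 0, 1], [[16.1, 32.1, 2.0], 0, 1]]}}

```text
clock: 2.6
tcp_pos: [0.501, -0.1899, 0.2198]
orientation: [-0.0, 1.0, -0.028, -0.0]
wrist_force: [0.2, -0.0, 0.3]
finger_gap: 0.0853
```

```bash
python3 - <<'E'
from h import *
c=env.read_camera("wrist"); save(c,"pics/w1.png"); print(c["hand_eye"])
plan([(.55,-.18,.19),(.5935,-.1644,.15),(.5935,-.1644,.028)],-3.2)
E
```

```text
[[ 9.99999646e-01 -7.76804726e-04 -3.23155800e-04  6.08085223e-04]
 [ 8.37571790e-04  9.55474508e-01  2.95072471e-01 -7.31815049e-02]
 [ 7.95534384e-05 -2.95072638e-01  9.55474820e-01 -1.42403278e-01]
 [ 0.00000000e+00  0.00000000e+00  0.00000000e+00  1.00000000e+00]]
t 2.65 psi0 -3.3 tilt -1.0 F [ 5.9 -4.8 -0.1]
0 [ 2.2 -0.8  1.4] -0.1 [ 0.527 -0.187  0.204]
1 [ 4.5 -1.6  2.8] -0.1 [ 0.55 -0.18  0.19]
2 [ 6.6 -2.5  4.8] -0.1 [ 0.572 -0.172  0.17 ]
3 [ 8.7 -3.5  6.8] -0.1 [ 0.594 -0.164  0.15 ]
4 [ 8.7 -3.5 10.9] -0.1 [ 0.594 -0.164  0.109]
5 [ 8.7 -3.5 14.9] -0.1 [ 0.594 -0.164  0.069]
6 [ 8.7 -3.5 19. ] -0.1 [ 0.594 -0.164  0.028]
```

View pics/w1.png

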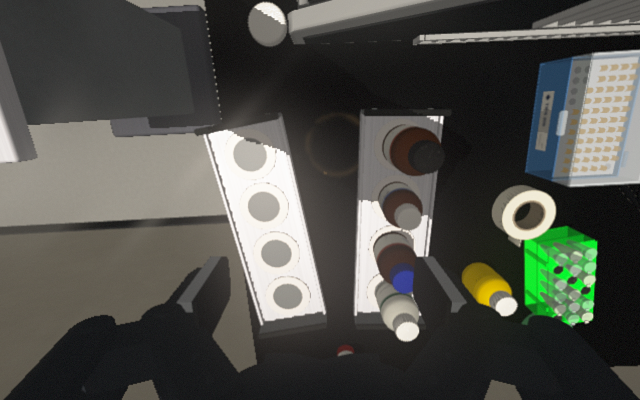

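The wrist camera sits on the machine's side of the tool, so I give the tool a half turn. That way the camera stays clear of the machine at the leftmost bottle.

Call:
{"api": "apply_moves", "payload": {"moves": [[[0, 1, -0.5], -10, 1], [[0, 2, -1], -20, 1], [[0, 2, -1], -30, 1], [[0, 2, -1], -40, 1], [[0, 2, -1], -50, 1], [[0, 2, -1], -60, 1], [[0, 2, -1], -70, 1], [[0, 2, -1], -80, 1], [[0, 2, -1], -90, 1], [[0, 2, -1], -100, 1]]}}

```text
clock: 3.9
tcp_pos: [0.4988, -0.2086, 0.2298]
orientation: [-0.001, 0.662, 0.75, -0.0]
wrist_force: [0.4, 0.1, -0.8]
finger_gap: 0.0851
```

```bash
python3 - <<'E'
from h import *
plan([(.53,-.2,.22),(.575,-.185,.20),(.5935,-.1644,.17),(.5935,-.1644,.15)],176.8)
E
```

```text
t 3.9 psi0 97.15 tilt -1.0 F [ 0.4  0.1 -0.8]
0 [0.5 3.2 1. ] -10.0 [ 0.53 -0.2   0.22]
1 [0.9 5.5 2. ] -20.0 [ 0.552 -0.192  0.21 ]
2 [1.4 7.9 3. ] -30.0 [ 0.575 -0.185  0.2  ]
3 [3.2 9.9 6. ] -40.0 [ 0.594 -0.164  0.17 ]
4 [ 3.2 10.   8. ] -50.0 [ 0.594 -0.164  0.15 ]
```

Call:
{"api": "apply_moves", "payload": {"moves": [[[0.5, 3.2, 1.0], -10, 1], [[0.9, 5.5, 2.0], -20, 1], [[1.4, 7.9, 3.0], -30, 1], [[2.3, 9.0, 4.0], -40, 1], [[3.2, 10.0, 6.0], -50, 1], [[3.2, 10.0, 8.0], -60, 1], [[3.2, 10.0, 8.0], -70, 1], [[3.2, 10.0, 8.0], -79.6, 1], [[3.2, 10.0, 8.0], -79.6, 1], [[3.2, 10.0, 8.0], -79.6, 1]]}}

```text
clock: 5.15
tcp_pos: [0.5945, -0.1651, 0.1501]
orientation: [-0.0, 0.033, 0.999, 0.0]
wrist_force: [1.6, -0.7, -0.8]
finger_gap: 0.0856
```

```bash
python3 - <<'E'
from h import *
s,T=pose(); c=env.read_camera("wrist"); save(c,"pics/w2.png")
Tw=T@np.array(c["hand_eye"])
for P in [(.5935,-.1644,.097),(.582,-.2244,.082),(.578,-.2863,.092),(.582,-.3488,.087),(.4218,-.1645,.012)]: print(proj(c,[P],Tw).round(1))
plan([(.5935,-.1644,.1),(.5935,-.1644,.028)],176.8,step=.03)
E
```

```text
[[323.9 226.1]]
[[335.4 131.7]]
[[337.4  21.6]]
[[ 323.3 -110. ]]
[[510.3 180.1]]
t 5.2 psi0 176.29 tilt -1.0 F [-0.9  1.2 -0.4]
0 [0.1 0.  2.5] -0.5 [ 0.594 -0.165  0.125]
1 [0.1 0.1 5. ] -0.5 [ 0.594 -0.164  0.1  ]
2 [0.1 0.1 7.4] -0.5 [ 0.594 -0.164  0.076]
3 [0.1 0.1 9.8] -0.5 [ 0.594 -0.164  0.052]
4 [ 0.1  0.1 12.2] -0.5 [ 0.594 -0.164  0.028]
```

View pics/w2.png

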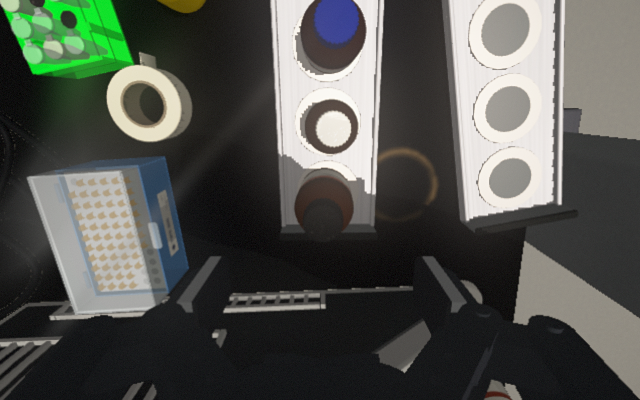

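Call:
{"api": "apply_moves", "payload": {"moves": [[[0.1, 0.1, 2.5], -0.5, 1], [[0.1, 0.1, 5], -0.5, 1], [[0.1, 0.1, 7.4], -0.5, 1], [[0.1, 0.1, 9.8], -0.5, 1], [[0.1, 0.1, 12.2], -0.5, 1], [[0.1, 0.1, 12.2], -0.5, 1], [[0.1, 0.1, 12.2], -0.5, 0.3], [[0.1, 0.1, 12.2], -0.5, 0.3], [[0.1, 0.1, 12.2], -0.5, 0.3], [[0.1, 0.1, 12.2], -0.5, 0.3]], "squeeze": 30}}

```text
clock: 6.45
tcp_pos: [0.5943, -0.1645, 0.0297]
orientation: [0.001, 0.027, 1.0, -0.0]
wrist_force: [-1.4, -0.7, 5.8]
finger_gap: 0.0452
```

```bash
python3 - <<'E'
from h import *
s,T=pose(); c=env.read_camera("wrist"); save(c,"pics/w3.png");print(s["finger_gap"],s["wrist_force"])
# carry: rightmost near place (.4478,-.3485), rack yaw 8.1 -> psi 188.1
plan([(.5935,-.1644,.16),(.5,-.25,.16),(.4478,-.3485,.16),(.4478,-.3485,.06)],188.1)
E
```

```text
0.045192728628581556 [-1.42166338 -0.74489002  5.76083363]
t 6.5 psi0 176.91 tilt -1.0 F [-1.6  0.7  5.2]
0 [ 0.  -0.  -4.3] -10.0 [ 0.594 -0.164  0.073]
1 [ 0.  -0.  -8.7] -11.2 [ 0.594 -0.164  0.117]
2 [  0.1  -0.  -13. ] -11.2 [ 0.594 -0.164  0.16 ]
3 [  3.  -3. -13.] -11.2 [ 0.562 -0.193  0.16 ]
4 [  6.  -6. -13.] -11.2 [ 0.531 -0.221  0.16 ]
5 [  8.9  -9.1 -13. ] -11.2 [ 0.5  -0.25  0.16]
6 [ 10.5 -12.4 -13. ] -11.2 [ 0.483 -0.283  0.16 ]
7 [ 12.1 -15.8 -13. ] -11.2 [ 0.465 -0.316  0.16 ]
8 [ 13.6 -19.2 -13. ] -11.2 [ 0.448 -0.348  0.16 ]
9 [ 13.6 -19.2  -8. ] -11.2 [ 0.448 -0.348  0.11 ]
10 [ 13.6 -19.2  -3. ] -11.2 [ 0.448 -0.348  0.06 ]
```

View pics/w3.png

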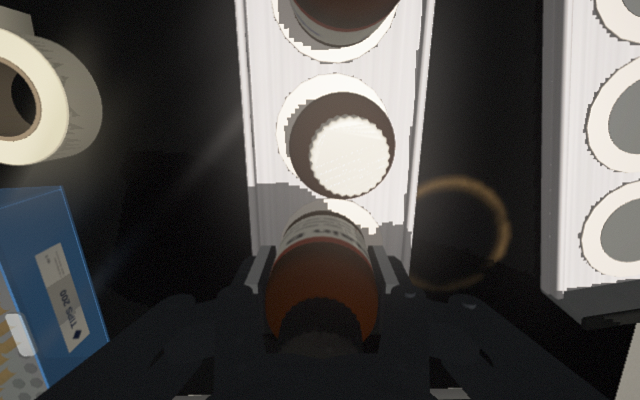

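The gap holds at 45 mm, so bottle_1 is between the fingers (lower centre of the picture). I lift it slowly and carry it.

Call:
{"api": "apply_moves", "payload": {"moves": [[[0, 0, -1], 0, 0.3], [[0, 0, -3], 0, 0.3], [[0, 0, -6], -3, 0.3], [[0, 0, -9.5], -6, 0.3], [[0.1, 0, -13], -9, 0.3], [[2, -2, -13], -11.2, 0.3], [[4.5, -4.5, -13], -11.2, 0.3], [[6.7, -7, -13], -11.2, 0.3], [[8.4, -9, -13], -11.2, 0.3], [[8.9, -9.5, -13], -11.2, 0.3]]}}

```text
clock: 7.75
tcp_pos: [0.499, -0.2552, 0.1588]
orientation: [0.0, -0.07, 0.998, -0.0]
wrist_force: [-0.8, -0.7, -0.4]
finger_gap: 0.0447
```

```bash
python3 - <<'E'
from h import *
s,T=pose(); print(s["finger_gap"],s["wrist_force"])
for n in ("wrist","scene"):
  c=env.read_camera(n); save(c,f"pics/{n}4.png")
plan([(.4478,-.3485,.14),(.4478,-.3485,.04)],188.1,step=.03)
E
```

```text
0.04470132021099009 [-0.80740507 -0.69778632 -0.42684646]
t 7.85 psi0 -171.95 tilt -1.0 F [ 0.3 -0.8 -1.1]
0 [ 1.6 -2.1  0.5] -10.0 [ 0.487 -0.278  0.154]
1 [ 3.2 -4.3  0.9] -20.0 [ 0.474 -0.302  0.149]
2 [ 4.8 -6.4  1.4] -30.0 [ 0.461 -0.325  0.145]
3 [ 6.4 -8.6  1.9] -40.0 [ 0.448 -0.348  0.14 ]
4 [ 6.4 -8.6  4.4] -50.0 [ 0.448 -0.348  0.115]
5 [ 6.4 -8.6  6.9] -60.0 [ 0.448 -0.348  0.09 ]
6 [ 6.5 -8.6  9.4] -70.0 [ 0.448 -0.348  0.065]
7 [ 6.5 -8.6 11.9] -80.0 [ 0.448 -0.348  0.04 ]
```

View pics/wrist4.png

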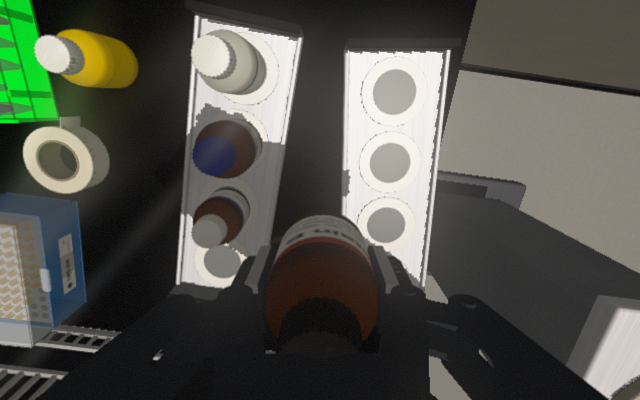

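View pics/scene4.png

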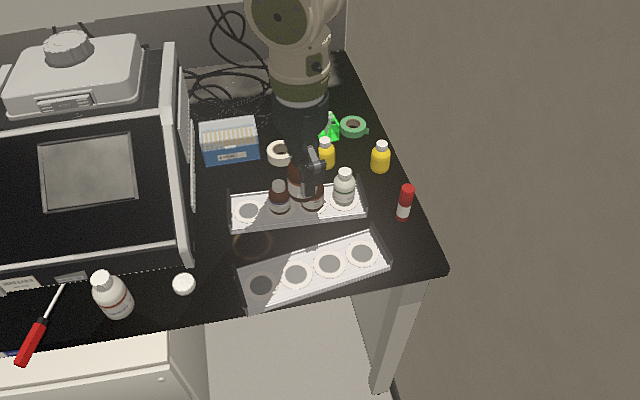

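Bottle_1 hangs upright between the fingers (wrist view, centre column about 322). Now to the rightmost place.

Call:
{"api": "apply_moves", "payload": {"moves": [[[1.6, -2.1, 0.5], 0, 0.3], [[3.2, -4.3, 0.9], 0, 0.3], [[4.8, -6.4, 1.4], 0, 0.3], [[6.0, -8.1, 1.9], 0, 0.3], [[6.4, -8.6, 3.5], 0, 0.3], [[6.4, -8.6, 6], 0, 0.3], [[6.5, -8.6, 8.5], 0, 0.3], [[6.5, -8.6, 10.5], 0, 0.3], [[6.5, -8.6, 11.5], 0, 0.3], [[6.5, -8.6, 11.9], 0, 0.3]]}}

```text
clock: 9.1
tcp_pos: [0.4476, -0.3478, 0.0384]
orientation: [-0.0, -0.071, 0.997, 0.001]
wrist_force: [0.1, -0.2, -0.6]
finger_gap: 0.0451
```

```bash
python3 - <<'E'
from h import *
s,T=pose(); print(s["finger_gap"],s["wrist_force"])
for n in ("top","scene"):
  c=env.read_camera(n); save(c,f"pics/{n}5.png"); print(n,proj(c,[(.4478,-.3485,.012)]).round(1))
plan([(.4478,-.3485,.030)],188.1,step=.03)
E
python3 -c "
import cv2,numpy as np
a=cv2.imread('pics/top5.png')[180:300,270:410];b=cv2.imread('pics/scene5.png')[180:300,270:410]
cv2.imwrite('pics/c5.png',cv2.resize(np.hstack([a,b]),None,fx=2.8,fy=2.8,interpolation=2))"
```

```text
0.045091330658405725 [ 0.0816592  -0.22162259 -0.64906357]
top [[342.1 258.6]]
scene [[361.7 252.8]]
t 9.2 psi0 -171.86 tilt -1.0 F [-0.   0.3 -1. ]
0 [ 0.  -0.   0.9] -10.0 [ 0.448 -0.348  0.03 ]
```

View pics/c5.png

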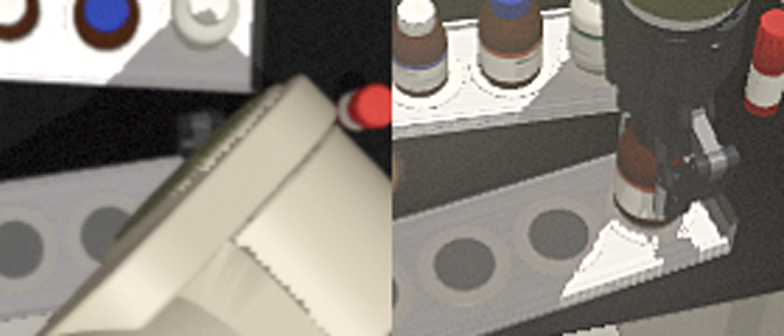

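Call:
{"api": "apply_moves", "payload": {"moves": [[[0, 0, 0.4], 0, 0.3], [[0, 0, 0.8], 0, 0.3], [[0, 0, 0.9], 0, 0.3], [[0, 0, 0.9], 0, 0.7], [[0, 0, 0.9], 0, 1], [[0, 0, 0.9], 0, 1], [[0, 0, 0.9], 0, 1], [[0, 0, -1], 0, 1], [[0, 0, -4], 0, 1], [[0, 0, -8], 0, 1]]}}

```text
clock: 10.45
tcp_pos: [0.447, -0.348, 0.1193]
orientation: [-0.001, -0.071, 0.997, 0.001]
wrist_force: [0.3, -1.6, -0.1]
finger_gap: 0.0857
```

```bash
python3 - <<'E'
from h import *
s,T=pose(); print(s["finger_gap"],s["wrist_force"])
c=env.read_camera("wrist"); save(c,f"pics/w6.png"); Tw=T@np.array(c["hand_eye"]); print(proj(c,[(.4478,-.3485,.012),(.4478,-.3485,.097)],Tw))
# next b3 at (.5778,-.2863): psi 176.8
plan([(.4478,-.3485,.155),(.53,-.30,.155),(.5778,-.2863,.14),(.5778,-.2863,.024)],176.8)
E
```

```text
0.085703834048439 [ 0.2595991  -1.57599371 -0.13887929]
[[320.51030111 200.41245892]
 [320.37302831 244.04927493]]
t 10.5 psi0 -171.87 tilt -0.99998 F [ 0.8 -1.   2.9]
0 [ 0.1  0.2 -2.9] -10.0 [ 0.448 -0.348  0.155]
1 [-4.3  2.  -2.9] -20.0 [ 0.489 -0.324  0.155]
2 [-8.7  3.8 -2.9] -30.0 [ 0.53  -0.3    0.155]
3 [-11.2   4.2  -2.2] -40.0 [ 0.554 -0.293  0.148]
4 [-13.6   4.5  -1.4] -50.0 [ 0.578 -0.286  0.14 ]
5 [-13.6   4.5   2.5] -60.0 [ 0.578 -0.286  0.101]
6 [-13.6   4.6   6.3] -70.0 [ 0.578 -0.286  0.063]
7 [-13.6   4.6  10.2] -80.0 [ 0.578 -0.286  0.024]
```

View pics/w6.png

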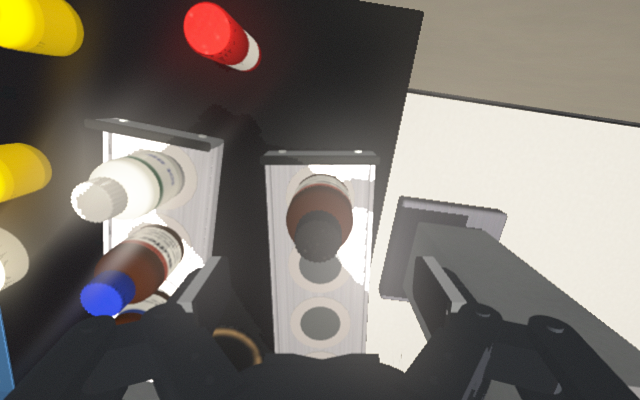

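Bottle_1 stands on the rightmost place (cap at (319,238) in the wrist view). Next is bottle_3 (blue cap).

Call:
{"api": "apply_moves", "payload": {"moves": [[[0.1, 0.2, -2.9], 0, 1], [[-4.3, 2, -2.9], 5, 1], [[-8.7, 3.8, -2.9], 11.3, 1], [[-12, 4.4, -2.4], 11.3, 1], [[-13.6, 4.6, -1.9], 11.3, 1], [[-13.6, 4.6, -1.4], 11.3, 1], [[-13.6, 4.6, 0], 11.3, 1], [[-13.6, 4.6, 0], 11.3, 1], [[-13.6, 4.6, 0], 11.3, 1], [[-13.6, 4.6, 0], 11.3, 1]]}}

```text
clock: 11.75
tcp_pos: [0.5757, -0.2843, 0.1198]
orientation: [0.0, 0.028, 1.0, -0.0]
wrist_force: [0.4, -0.3, 0.9]
finger_gap: 0.0855
```

```bash
sed -i 's/tot=psi0-psi$/tot=(psi0-psi+180)%360-180/' h.py; python3 - <<'E'
from h import *
plan([(.5778,-.2863,.025)],176.8,step=.025)
E
```

```text
t 11.75 psi0 176.78 tilt -1.0 F [ 0.4 -0.3  0.9]
0 [-0.1 -0.   2.4] -0.0 [ 0.576 -0.285  0.096]
1 [-0.1 -0.1  4.7] -0.0 [ 0.577 -0.285  0.072]
2 [-0.2 -0.1  7.1] -0.0 [ 0.577 -0.286  0.049]
3 [-0.2 -0.2  9.5] -0.0 [ 0.578 -0.286  0.025]
```

Call:
{"api": "apply_moves", "payload": {"moves": [[[-0.2, -0.2, 0], 0, 1], [[-0.2, -0.2, 2.4], 0, 1], [[-0.2, -0.2, 4.7], 0, 1], [[-0.2, -0.2, 7.1], 0, 1], [[-0.2, -0.2, 9.5], 0, 1], [[-0.2, -0.2, 9.5], 0, 1], [[-0.2, -0.2, 9.5], 0, 0.3], [[-0.2, -0.2, 9.5], 0, 0.3], [[-0.2, -0.2, 9.5], 0, 0.3], [[-0.2, -0.2, 9.5], 0, 0.3]]}}

```text
clock: 13.0
tcp_pos: [0.5785, -0.2866, 0.0259]
orientation: [0.001, 0.028, 1.0, -0.001]
wrist_force: [-0.7, 0.2, 5.8]
finger_gap: 0.0429
```

```bash
python3 - <<'E'
from h import *
s,T=pose(); c=env.read_camera("wrist"); save(c,"pics/w7.png")
# b3 -> second from left (.4304,-.2259)
plan([(.5778,-.2863,.15),(.53,-.25,.15),(.4304,-.2259,.15),(.4304,-.2259,.05)],188.1,step=.04)
E
```

```text
t 13.05 psi0 176.81 tilt -1.0 F [-0.3 -0.3  6.5]
0 [ 0.   0.  -3.1] -10.0 [ 0.578 -0.287  0.057]
1 [ 0.   0.  -6.2] -11.3 [ 0.578 -0.286  0.088]
2 [ 0.   0.  -9.3] -11.3 [ 0.578 -0.286  0.119]
3 [  0.    0.  -12.4] -11.3 [ 0.578 -0.286  0.15 ]
4 [  2.5   1.7 -12.4] -11.3 [ 0.554 -0.268  0.15 ]
5 [  5.    3.4 -12.4] -11.3 [ 0.53 -0.25  0.15]
6 [  8.4   4.  -12.4] -11.3 [ 0.497 -0.242  0.15 ]
7 [ 11.7   4.6 -12.4] -11.3 [ 0.464 -0.234  0.15 ]
8 [ 15.1   5.2 -12.5] -11.3 [ 0.43  -0.226  0.15 ]
9 [15.1  5.2 -9.1] -11.3 [ 0.43  -0.226  0.117]
10 [15.1  5.2 -5.8] -11.3 [ 0.43  -0.226  0.083]
11 [15.1  5.2 -2.5] -11.3 [ 0.43  -0.226  0.05 ]
```

View pics/w7.png

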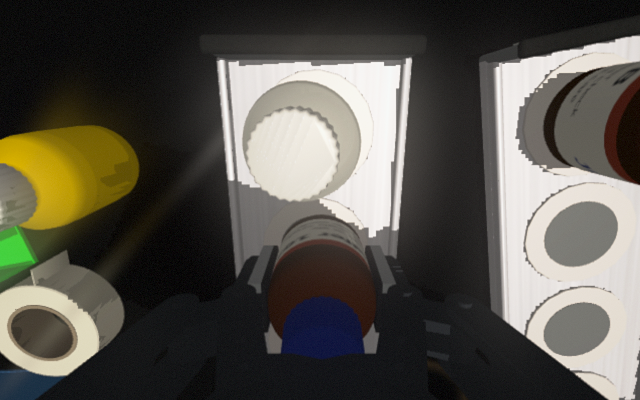

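Call:
{"api": "apply_moves", "payload": {"moves": [[[0, 0, -1], 0, 0.3], [[0, 0, -3], 0, 0.3], [[0, 0, -6], -3, 0.3], [[0, 0, -9.5], -6, 0.3], [[0.1, 0, -12.4], -9, 0.3], [[2.5, 1.7, -12.4], -11.3, 0.3], [[5, 3.4, -12.4], -11.3, 0.3], [[8.4, 4, -12.4], -11.3, 0.3], [[11.7, 4.6, -12.4], -11.3, 0.3], [[13.5, 5, -12.4], -11.3, 0.3]]}}

```text
clock: 14.3
tcp_pos: [0.4438, -0.2276, 0.1485]
orientation: [-0.0, -0.071, 0.997, 0.0]
wrist_force: [-0.0, -0.5, -0.8]
finger_gap: 0.0426
```

```bash
python3 - <<'E'
from h import *
plan([(.4304,-.2259,.12),(.4304,-.2259,.0265)],188.1,step=.025)
E
```

```text
t 14.3 psi0 -171.89 tilt -1.0 F [-0.  -0.5 -0.8]
0 [0.6 0.2 1.4] 0.0 [ 0.437 -0.227  0.134]
1 [1.3 0.4 2.9] 0.0 [ 0.43  -0.226  0.12 ]
2 [1.3 0.4 5.2] 0.0 [ 0.43  -0.226  0.097]
3 [1.3 0.4 7.5] 0.0 [ 0.43  -0.226  0.073]
4 [1.3 0.4 9.9] 0.0 [ 0.43  -0.226  0.05 ]
5 [ 1.3  0.4 12.2] 0.0 [ 0.43  -0.226  0.026]
```

Call:
{"api": "apply_moves", "payload": {"moves": [[[0.6, 0.2, 0.5], 0, 0.3], [[1.2, 0.3, 1.5], 0, 0.3], [[1.3, 0.4, 3], 0, 0.3], [[1.3, 0.4, 5], 0, 0.3], [[1.3, 0.4, 7.5], 0, 0.3], [[1.3, 0.4, 9.8], 0, 0.3], [[1.3, 0.4, 11.2], 0, 0.3], [[1.3, 0.4, 11.8], 0, 0.3], [[1.3, 0.4, 12.1], 0, 0.3], [[1.3, 0.4, 12.1], 0, 0.3]]}}

```text
clock: 15.55
tcp_pos: [0.4326, -0.2267, 0.0276]
orientation: [0.0, -0.071, 0.997, -0.0]
wrist_force: [-0.4, 0.2, -1.3]
finger_gap: 0.0421
```

```bash
python3 - <<'E'
from h import *
plan([(.4304,-.2259,.0265)],188.1,step=.025)
E
```

```text
t 15.55 psi0 -171.88 tilt -1.0 F [-0.4  0.2 -1.3]
0 [0.2 0.1 0.1] 0.0 [ 0.43  -0.226  0.026]
```

Call:
{"api": "apply_moves", "payload": {"moves": [[[0.1, 0, 0.1], 0, 0.3], [[0.1, 0, 0.1], 0, 0.3], [[0.1, 0, 0.1], 0, 0.7], [[0.1, 0, 0.1], 0, 1], [[0.1, 0, 0.1], 0, 1], [[0.1, 0, 0.1], 0, 1], [[0.1, 0, -1], 0, 1], [[0.1, 0, -4], 0, 1], [[0.1, 0, -8], 0, 1], [[0.1, 0, -12], 0, 1]]}}

```text
clock: 16.8
tcp_pos: [0.4311, -0.2265, 0.1491]
orientation: [0.0, -0.071, 0.997, -0.0]
wrist_force: [0.7, -0.6, -0.4]
finger_gap: 0.0853
```

```bash
python3 - <<'E'
from h import *
s,T=pose(); c=env.read_camera("wrist"); save(c,"pics/w8.png"); Tw=T@np.array(c["hand_eye"]); print(proj(c,[(.4304,-.2259,.012),(.4304,-.2259,.092)],Tw))
# b2 at (.5818,-.3488)
plan([(.4304,-.2259,.155),(.53,-.32,.155),(.5818,-.3488,.14),(.5818,-.3488,.12)],176.8,step=.055)
E
```

```text
[[322.2207045  192.56034371]
 [322.54378685 224.10608303]]
t 16.85 psi0 -171.87 tilt -0.99997 F [ 1.6 -1.3  3.1]
0 [ 0.3  0.3 -0.1] 10.0 [ 0.43  -0.226  0.155]
1 [-2.6 -3.3 -0. ] 11.3 [ 0.464 -0.257  0.155]
2 [-5.4 -6.9  0. ] 11.3 [ 0.497 -0.289  0.155]
3 [ -8.3 -10.4   0.1] 11.3 [ 0.53  -0.32   0.155]
4 [-10.6 -12.2   0.8] 11.3 [ 0.556 -0.334  0.148]
5 [-13.  -14.    1.6] 11.3 [ 0.582 -0.349  0.14 ]
6 [-13.  -14.    3.6] 11.3 [ 0.582 -0.349  0.12 ]
```

View pics/w8.png

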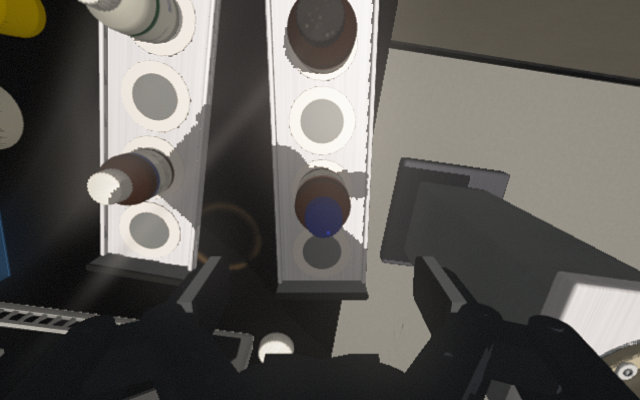

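Bottle_3 stands on the second place from the left (blue cap at (323,216)). Next is bottle_2.

Call:
{"api": "apply_moves", "payload": {"moves": [[[-1, -1, 0], 5, 1], [[-3.5, -4, 0], 11.3, 1], [[-6.3, -7.5, 0], 11.3, 1], [[-9, -10.6, 0.1], 11.3, 1], [[-11, -12.4, 0.8], 11.3, 1], [[-13, -14, 1.6], 11.3, 1], [[-13, -14, 3.0], 11.3, 1], [[-13, -14, 3.6], 11.3, 1], [[-13, -14, 3.6], 11.3, 1], [[-13, -14, 3.6], 11.3, 1]]}}

```text
clock: 18.1
tcp_pos: [0.5794, -0.3466, 0.112]
orientation: [0.0, 0.028, 1.0, -0.0]
wrist_force: [0.1, 0.2, 0.2]
finger_gap: 0.0853
```

```bash
python3 - <<'E'
from h import *
s,T=pose(); c=env.read_camera("wrist"); save(c,"pics/w9.png"); Tw=T@np.array(c["hand_eye"]); print(proj(c,[(.5818,-.3488,.012),(.5818,-.3488,.087)],Tw))
plan([(.5818,-.3488,.022)],176.8,step=.025)
E
```

```text
[[319.01443212 201.51887506]
 [318.06392055 239.71962738]]
t 18.15 psi0 176.82 tilt -1.0 F [-0.4 -0.2  0.8]
0 [-0.1 -0.   2.3] 0.0 [ 0.58  -0.347  0.09 ]
1 [-0.1 -0.1  4.5] 0.0 [ 0.581 -0.348  0.067]
2 [-0.2 -0.1  6.8] 0.0 [ 0.581 -0.348  0.045]
3 [-0.2 -0.2  9. ] 0.0 [ 0.582 -0.349  0.022]
```

View pics/w9.png

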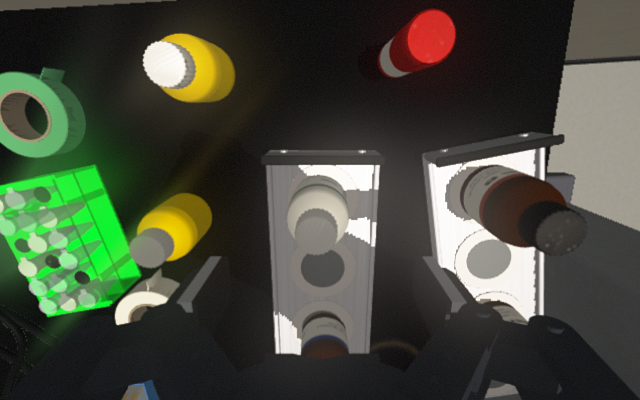

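Call:
{"api": "apply_moves", "payload": {"moves": [[[-0.2, -0.2, 0], 0, 1], [[-0.2, -0.2, 2.3], 0, 1], [[-0.2, -0.2, 4.5], 0, 1], [[-0.2, -0.2, 6.8], 0, 1], [[-0.2, -0.2, 9], 0, 1], [[-0.2, -0.2, 9], 0, 1], [[-0.2, -0.2, 9], 0, 0.3], [[-0.2, -0.2, 9], 0, 0.3], [[-0.2, -0.2, 9], 0, 0.3], [[-0.2, -0.2, 9], 0, 0.3]]}}

```text
clock: 19.4
tcp_pos: [0.5823, -0.3495, 0.0228]
orientation: [0.001, 0.028, 1.0, -0.001]
wrist_force: [-0.1, -0.3, 6.5]
finger_gap: 0.0406
```

```bash
python3 - <<'E'
from h import *
s,T=pose(); c=env.read_camera("wrist"); save(c,"pics/w10.png")
# b2 -> leftmost (.4216,-.1645)
plan([(.5818,-.3488,.17),(.50,-.25,.17),(.4216,-.1645,.17)],188.1,step=.05)
E
```

```text
t 19.45 psi0 176.82 tilt -1.0 F [-0.5  0.5  6.3]
0 [ 0.   0.  -4.9] -10.0 [ 0.582 -0.349  0.072]
1 [ 0.   0.  -9.8] -11.3 [ 0.582 -0.349  0.121]
2 [  0.    0.  -14.7] -11.3 [ 0.582 -0.349  0.17 ]
3 [  2.9   3.2 -14.7] -11.3 [ 0.555 -0.316  0.17 ]
4 [  5.8   6.3 -14.7] -11.3 [ 0.527 -0.283  0.17 ]
5 [  8.7   9.5 -14.7] -11.3 [ 0.5  -0.25  0.17]
6 [ 11.5  12.2 -14.8] -11.3 [ 0.474 -0.222  0.17 ]
7 [ 14.3  14.9 -14.8] -11.3 [ 0.448 -0.193  0.17 ]
8 [ 17.   17.6 -14.8] -11.3 [ 0.422 -0.165  0.17 ]
```

View pics/w10.png

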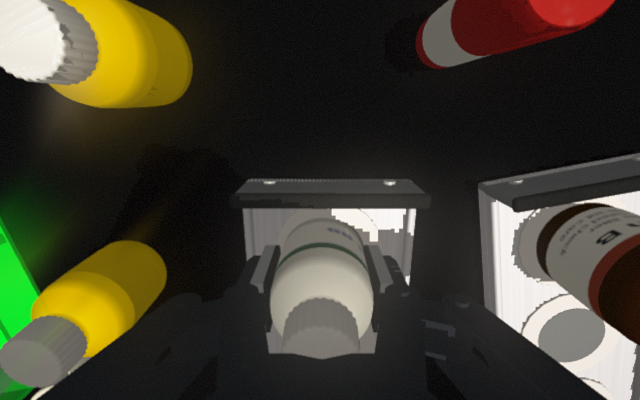

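Call:
{"api": "apply_moves", "payload": {"moves": [[[0, 0, -1], 0, 0.3], [[0, 0, -3], 0, 0.3], [[0, 0, -7], -3, 0.3], [[0, 0, -11.5], -7, 0.3], [[1, 1, -14.7], -11.3, 0.3], [[4, 4.4, -14.7], -11.3, 0.3], [[7.5, 8.2, -14.7], -11.3, 0.3], [[11.5, 12.2, -14.8], -11.3, 0.3], [[14.3, 14.9, -14.8], -11.3, 0.3], [[16.2, 16.8, -14.8], -11.3, 0.3]]}}

```text
clock: 20.7
tcp_pos: [0.4276, -0.1706, 0.1697]
orientation: [0.0, -0.071, 0.997, 0.0]
wrist_force: [0.4, -0.5, -0.9]
finger_gap: 0.0404
```

```bash
python3 - <<'E'
from h import *
c=env.read_camera("wrist"); save(c,"pics/w11.png")
plan([(.4216,-.1645,.14),(.4216,-.1645,.0235)],188.1,step=.025)
E
```

```text
t 20.75 psi0 -171.81 tilt -0.99999 F [-3.6  2.9 -1.5]
0 [0.1 0.2 1.5] 0.1 [ 0.423 -0.166  0.155]
1 [0.3 0.4 3. ] 0.1 [ 0.422 -0.164  0.14 ]
2 [0.3 0.4 5.3] 0.1 [ 0.422 -0.164  0.117]
3 [0.3 0.4 7.6] 0.1 [ 0.422 -0.164  0.093]
4 [0.3 0.4 9.9] 0.1 [ 0.422 -0.164  0.07 ]
5 [ 0.3  0.4 12.3] 0.1 [ 0.422 -0.164  0.047]
6 [ 0.3  0.4 14.6] 0.1 [ 0.422 -0.164  0.023]
```

Call:
{"api": "apply_moves", "payload": {"moves": [[[0.3, 0.4, 0], 0, 0.3], [[0.4, 0.5, 1.5], 0, 0.3], [[0.4, 0.5, 4], 0, 0.3], [[0.4, 0.5, 7], 0, 0.3], [[0.4, 0.5, 9.5], 0, 0.3], [[0.4, 0.5, 11.5], 0, 0.3], [[0.4, 0.5, 12.5], 0, 0.3], [[0.4, 0.5, 13], 0, 0.3], [[0.4, 0.5, 13], 0, 0.3], [[0.4, 0.5, 13], 0, 0.3]]}}

```text
clock: 22.0
tcp_pos: [0.425, -0.1681, 0.0399]
orientation: [0.001, -0.071, 0.997, -0.0]
wrist_force: [0.8, -0.1, -1.1]
finger_gap: 0.041
```

```bash
python3 - <<'E'
from h import *
c=env.read_camera("wrist"); save(c,"pics/w12.png")
plan([(.4216,-.1645,.0235)],188.1,step=.025)
E
```

```text
t 22.05 psi0 -171.88 tilt -1.0 F [ 0.2  0.6 -1. ]
0 [0.3 0.4 1.6] 0.0 [ 0.422 -0.164  0.024]
```

View pics/w12.png

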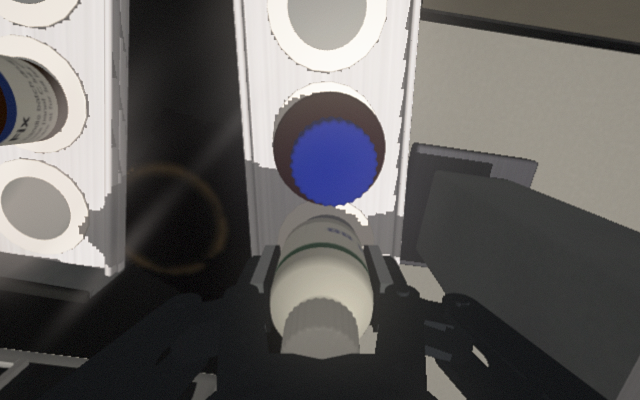

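Call:
{"api": "apply_moves", "payload": {"moves": [[[0.2, 0.2, 0.3], 0, 0.3], [[0.3, 0.4, 0.8], 0, 0.3], [[0.3, 0.4, 1.3], 0, 0.3], [[0.3, 0.4, 1.6], 0, 0.3], [[0.3, 0.4, 1.6], 0, 0.3], [[0.3, 0.4, 1.6], 0, 0.7], [[0.3, 0.4, 1.6], 0, 1], [[0.3, 0.4, 1.6], 0, 1], [[0.3, 0.4, 1.6], 0, 1], [[0.3, 0.4, 0.6], 0, 1]]}}

```text
clock: 23.3
tcp_pos: [0.4203, -0.1638, 0.0331]
orientation: [-0.001, -0.071, 0.997, 0.001]
wrist_force: [-0.0, 0.4, 1.3]
finger_gap: 0.0855
```

```bash
python3 - <<'E'
from h import *
c=env.read_camera("wrist"); save(c,"pics/w13.png")
# b5 at (.582,-.2244)
plan([(.4216,-.1645,.15),(.5,-.20,.155),(.582,-.2244,.14),(.582,-.2244,.11)],176.8,step=.055)
E
```

```text
t 23.35 psi0 -171.88 tilt -1.0 F [-0.7 -0.5  0.7]
0 [-0.  -0.  -3.8] 10.0 [ 0.421 -0.164  0.073]
1 [-0.  -0.  -7.7] 11.3 [ 0.422 -0.164  0.112]
2 [ -0.   -0.  -11.5] 11.3 [ 0.422 -0.164  0.15 ]
3 [ -3.7  -2.3 -11.8] 11.3 [ 0.461 -0.182  0.152]
4 [ -7.3  -4.6 -12. ] 11.3 [ 0.5   -0.2    0.155]
5 [-11.2  -6.4 -11.3] 11.3 [ 0.541 -0.212  0.148]
6 [-15.1  -8.2 -10.5] 11.3 [ 0.582 -0.224  0.14 ]
7 [-15.1  -8.2  -7.5] 11.3 [ 0.582 -0.224  0.11 ]
```

View pics/w13.png

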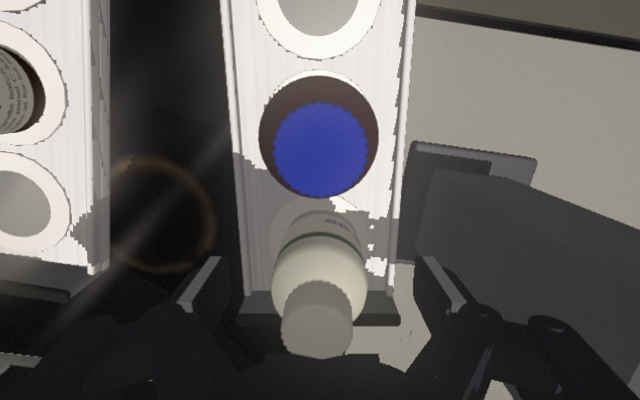

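Bottle_2 stands released on the leftmost place (cap at (317,320)). I rise and go to bottle_5.

Call:
{"api": "apply_moves", "payload": {"moves": [[[0, 0, -3], 0, 1], [[0, 0, -7], 0, 1], [[0, 0, -11.5], 5, 1], [[-3.7, -2.3, -12], 11.3, 1], [[-7.3, -4.6, -12], 11.3, 1], [[-11.2, -6.4, -11.3], 11.3, 1], [[-14.5, -8, -10.5], 11.3, 1], [[-15.1, -8.2, -8.5], 11.3, 1], [[-15.1, -8.2, -8.5], 11.3, 1], [[-15.1, -8.2, -8.5], 11.3, 1]]}}

```text
clock: 24.6
tcp_pos: [0.5808, -0.2235, 0.1184]
orientation: [-0.001, 0.028, 1.0, 0.0]
wrist_force: [-0.4, -0.4, -0.1]
finger_gap: 0.0853
```

```bash
python3 - <<'E'
from h import *
s,T=pose(); c=env.read_camera("wrist"); s,T=pose(); save(c,"pics/w14.png"); Tw=T@np.array(c["hand_eye"]); print(proj(c,[(.582,-.2244,.082)],Tw))
plan([(.582,-.2244,.02)],176.8,step=.025)
E
```

```text
[[320.92183482 233.96321864]]
t 24.65 psi0 176.81 tilt -1.0 F [-0.5 -0.1 -0.6]
0 [-0.  -0.   2.5] 0.0 [ 0.581 -0.224  0.094]
1 [-0.  -0.   4.9] 0.0 [ 0.582 -0.224  0.069]
2 [-0.1 -0.   7.4] 0.0 [ 0.582 -0.224  0.045]
3 [-0.1 -0.1  9.9] 0.0 [ 0.582 -0.224  0.02 ]
```

View pics/w14.png

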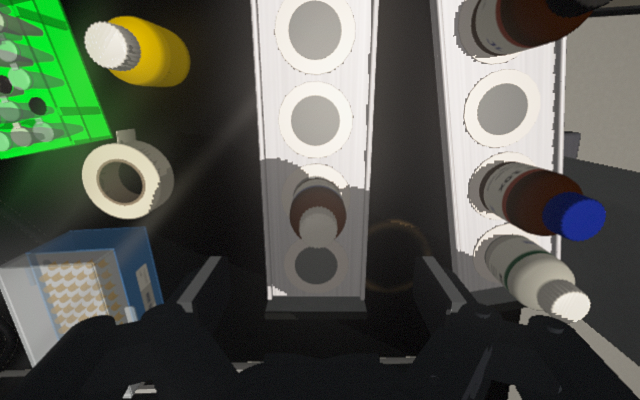

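Call:
{"api": "apply_moves", "payload": {"moves": [[[-0.1, -0.1, 0], 0, 1], [[-0.1, -0.1, 2.5], 0, 1], [[-0.1, -0.1, 5], 0, 1], [[-0.1, -0.1, 7.5], 0, 1], [[-0.1, -0.1, 9.8], 0, 1], [[-0.1, -0.1, 9.8], 0, 1], [[-0.1, -0.1, 9.8], 0, 0.3], [[-0.1, -0.1, 9.8], 0, 0.3], [[-0.1, -0.1, 9.8], 0, 0.3], [[-0.1, -0.1, 9.8], 0, 0.3]]}}

```text
clock: 25.9
tcp_pos: [0.5836, -0.2256, 0.0218]
orientation: [0.001, 0.028, 1.0, -0.0]
wrist_force: [-1.7, 0.2, 5.9]
finger_gap: 0.0382
```

```bash
python3 - <<'E'
from h import *
c=env.read_camera("wrist"); save(c,"pics/w15.png")
plan([(.582,-.2244,.16),(.52,-.26,.16),(.4391,-.287,.16)],188.1,step=.05)
E
```

```text
t 25.95 psi0 176.82 tilt -1.0 F [-1.9 -0.3  7. ]
0 [ 0.   0.  -4.6] -10.0 [ 0.583 -0.225  0.068]
1 [ 0.1  0.1 -9.2] -11.3 [ 0.583 -0.225  0.114]
2 [  0.1   0.1 -13.8] -11.3 [ 0.582 -0.224  0.16 ]
3 [  3.1  -1.9 -13.8] -11.3 [ 0.551 -0.242  0.16 ]
4 [  6.1  -3.8 -13.8] -11.3 [ 0.52 -0.26  0.16]
5 [ 10.1  -5.4 -13.8] -11.3 [ 0.48  -0.273  0.16 ]
6 [ 14.1  -6.9 -13.8] -11.3 [ 0.439 -0.287  0.16 ]
```

View pics/w15.png

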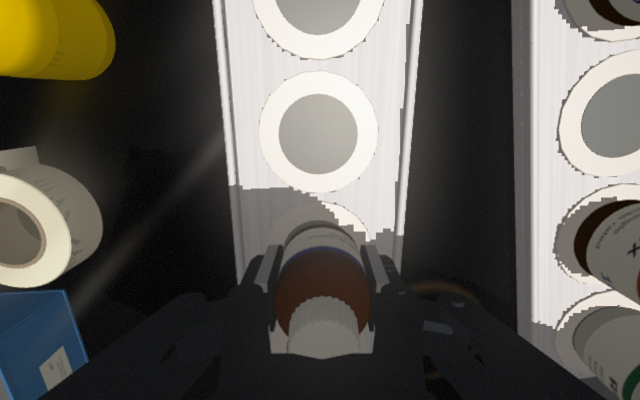

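Call:
{"api": "apply_moves", "payload": {"moves": [[[0, 0, -1], 0, 0.3], [[0, 0, -3], 0, 0.3], [[0, 0, -7], -3, 0.3], [[0, 0, -11], -7, 0.3], [[0.1, 0, -13.8], -11.3, 0.3], [[3, -1.8, -13.8], -11.3, 0.3], [[6.5, -4, -13.8], -11.3, 0.3], [[10.1, -5.4, -13.8], -11.3, 0.3], [[13.3, -6.8, -13.8], -11.3, 0.3], [[14, -7, -13.8], -11.3, 0.3]]}}

```text
clock: 27.2
tcp_pos: [0.4377, -0.2877, 0.1589]
orientation: [0.0, -0.07, 0.998, 0.0]
wrist_force: [-0.1, 0.1, 0.0]
finger_gap: 0.038
```

```bash
python3 - <<'E'
from h import *
c=env.read_camera("wrist"); save(c,"pics/w16.png")
plan([(.4391,-.2875,.14),(.4391,-.2875,.0405)],188.1,step=.025)
E
```

```text
t 27.25 psi0 -171.99 tilt -1.0 F [-1.  -0.2 -0.2]
0 [-0.1 -0.   1.9] -0.1 [ 0.439 -0.288  0.14 ]
1 [-0.1 -0.   4.4] -0.1 [ 0.439 -0.288  0.115]
2 [-0.1 -0.   6.9] -0.1 [ 0.439 -0.288  0.09 ]
3 [-0.1 -0.   9.3] -0.1 [ 0.439 -0.288  0.065]
4 [-0.1  0.  11.8] -0.1 [ 0.439 -0.288  0.041]
```

View pics/w16.png

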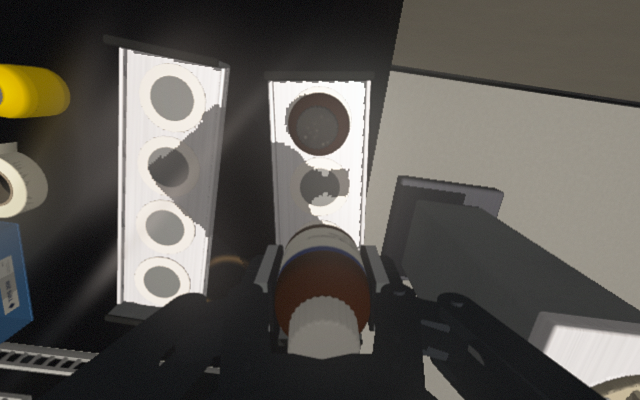

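Call:
{"api": "apply_moves", "payload": {"moves": [[[-0.1, 0, 1], 0, 0.3], [[-0.1, 0, 3], 0, 0.3], [[-0.1, 0, 5.5], 0, 0.3], [[-0.1, 0, 8], 0, 0.3], [[-0.1, 0, 10], 0, 0.3], [[-0.1, 0, 11.3], 0, 0.3], [[-0.1, 0, 11.8], 0, 0.3], [[-0.1, 0, 11.8], 0, 0.3], [[-0.1, 0, 11.8], 0, 0.3], [[-0.1, 0, 11.8], 0, 0.3]]}}

```text
clock: 28.5
tcp_pos: [0.4407, -0.2875, 0.041]
orientation: [0.001, -0.071, 0.997, -0.0]
wrist_force: [0.1, -0.2, -0.3]
finger_gap: 0.0381
```

```bash
python3 - <<'E'
from h import *
c=env.read_camera("wrist"); save(c,"pics/w17.png")
plan([(.4391,-.2875,.0225)],188.1,step=.025)
E
```

```text
t 28.55 psi0 -171.89 tilt -1.0 F [-0.1 -0.5 -0.3]
0 [0.2 0.  1.8] 0.0 [ 0.439 -0.288  0.022]
```

View pics/w17.png

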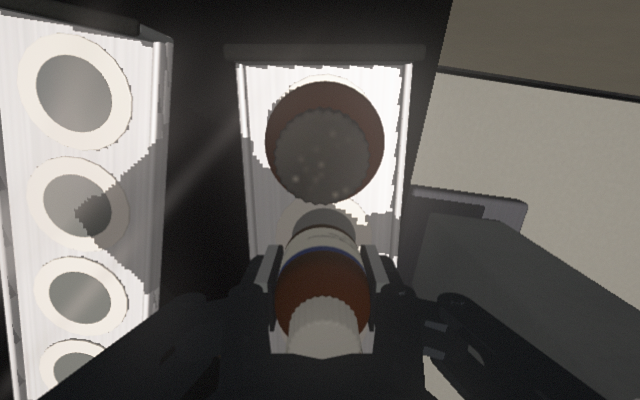

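Call:
{"api": "apply_moves", "payload": {"moves": [[[0.1, 0, 0.4], 0, 0.3], [[0.2, 0, 0.9], 0, 0.3], [[0.2, 0, 1.4], 0, 0.3], [[0.2, 0, 1.8], 0, 0.3], [[0.2, 0, 1.8], 0, 0.3], [[0.2, 0, 1.8], 0, 0.7], [[0.2, 0, 1.8], 0, 1], [[0.2, 0, 1.8], 0, 1], [[0.2, 0, 1.8], 0, 1], [[0.2, 0, 0.8], 0, 1]]}}

```text
clock: 29.8
tcp_pos: [0.4377, -0.2869, 0.032]
orientation: [-0.001, -0.071, 0.997, 0.001]
wrist_force: [0.3, 0.1, 0.1]
finger_gap: 0.0854
```

Call:
{"api": "apply_moves", "payload": {"moves": [[[0, 0, -2], 0, 1], [[0, 0, -5], 0, 1], [[0, 0, -9], 0, 1], [[0, 0, -14], 0, 1], [[0, 0, -19], 0, 1], [[-4, 0, -19], 0, 1], [[-9, 0, -19], 0, 1], [[-14, 0, -19], 0, 1], [[-19, 0, -19], 0, 1], [[-24, 0, -19], 0, 1]]}}

```text
clock: 31.05
tcp_pos: [0.6773, -0.2532, 0.2233]
orientation: [0.0, -0.071, 0.997, -0.0]
wrist_force: [0.9, -0.4, 0.2]
finger_gap: 0.0853
```

```bash
python3 - <<'E'
from h import *
for n in("scene","top"):
    c=env.read_camera(n); save(c,f"pics/{n}18.png"); np.save(n+"18.npy",c,allow_pickle=True)
E
```

```text
(no output)
```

View pics/top18.png

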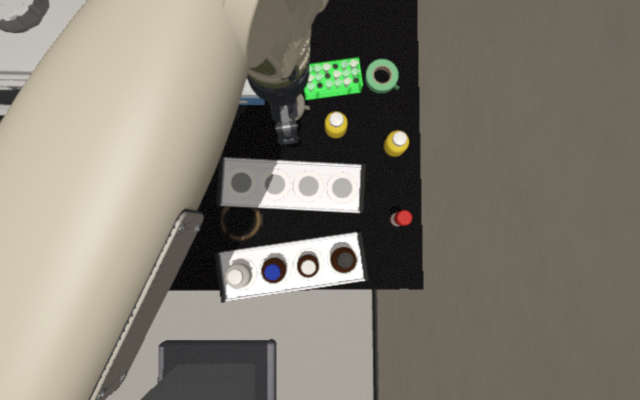

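View pics/scene18.png

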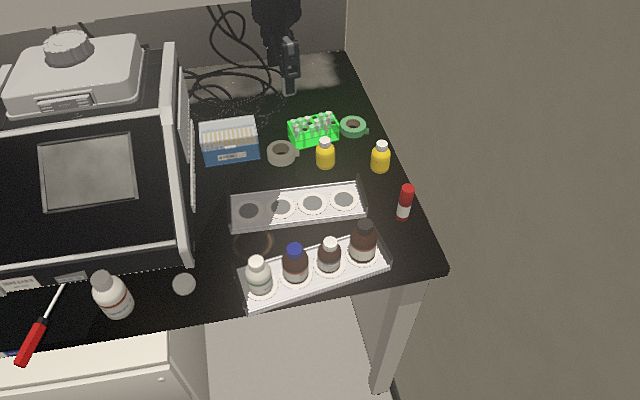

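All four bottles stand in the near rack, left to right: clear, blue, white on brown, black. The arm is clear of both racks. Now I check the centring.

```bash
python3 - <<'E'
from h import *
t=np.load("top18.npy",allow_pickle=True).item(); s=np.load("scene18.npy",allow_pickle=True).item()
a=cv2.resize(t["pixels"][230:305,215:370],None,fx=5,fy=5,interpolation=cv2.INTER_CUBIC)
b=cv2.resize(s["pixels"][210:315,230:395],None,fx=4.8,fy=4.8,interpolation=cv2.INTER_CUBIC)
cv2.imwrite("pics/tz.png",a[:,:,::-1]);cv2.imwrite("pics/sz.png",b[:,:,::-1])
P=dict(b2=(.4216,-.1645,.087),b3=(.4304,-.2259,.092),b5=(.4391,-.287,.082),b1=(.4478,-.3485,.097))
for k,p in P.items(): print(k,"top",((proj(t,[p])[0]-[215,230]+.5)*5).round(0),"scene",((proj(s,[p])[0]-[230,210]+.5)*4.8).round(0))
E
```

```text
b2 top [101. 236.] scene [128. 243.]
b3 top [285. 209.] scene [308. 180.]
b5 top [469. 180.] scene [483. 145.]
b1 top [655. 155.] scene [653.  67.]
```

View pics/tz.png

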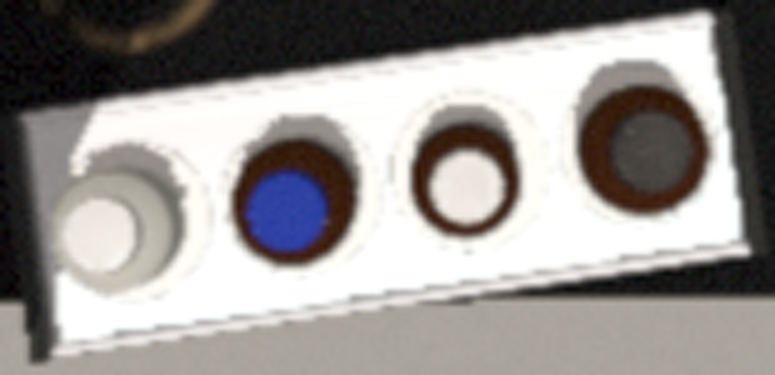

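View pics/sz.png

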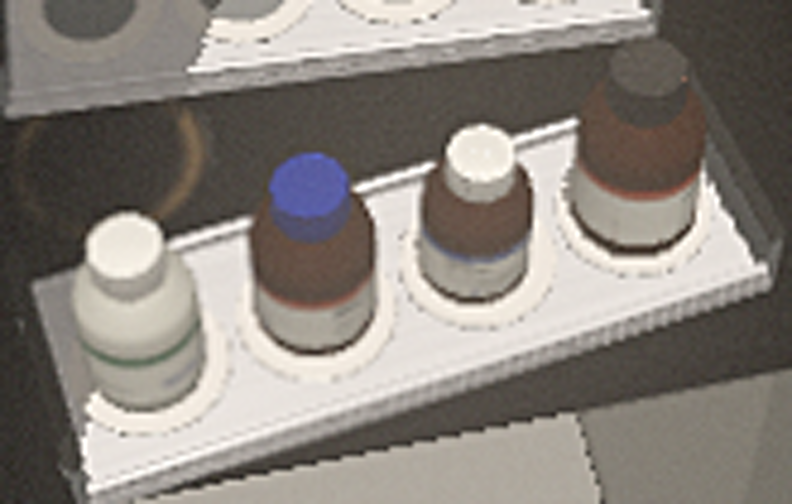

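```bash
python3 -c "
from h import *
print(env.get_state()['qvel'].round(4)); print(env.hand_in())"
```

```text
[-0.0364 -0.0709 -0.1013  0.005  -0.0261 -0.0258]
the job is handed in; nothing more can be done
None
```

I moved all four bottles to the nearer, empty rack in reverse order and handed the job in at about 31 s of the 112 s allowed. Left to right they now stand as clear (bottle_2), blue cap (bottle_3), small brown with white cap (bottle_5) and black cap (bottle_1).

- **Standing:** in the last top and scene pictures all four were upright on their pads.
- **Centring:** cap centres agreed with the pad centres to about 1 mm for bottle_2 and bottle_3, and about 2 mm for bottle_1. Bottle_5 was off by about 2 mm in the top view and 2–4 mm in the scene view, toward the robot. I left it as it was.
- **Forces:** the wrist force peaked at about 7 N in the readings I took. The gripper was open and clear of everything at the end.
- **Arm not fully still:** the joints still read up to 0.1 rad/s just before hand-in, because I did not wait for them to settle. The arm was over free space, about 0.22 m up.

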